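Rebuild the sieve stack on the shaker and clamp it

ROBOT

A 6-joint arm with a two-finger parallel gripper is mounted at the origin on a cart in front of the work surface, level with it; the furniture and walls round the work are solid. World frame = base frame: x ahead of the robot, y to its left, z up, the work surface at z = 0. Lengths are in m, angles in rad, forces in N, time in s.
With the tool pointing down it reaches from about 0.275 to 0.75 m from the base axis. Payload 10.2 kg.
Tool frame: the origin (TCP) lies at the very end of the fingers, on their centre line; the grasp point (between the pads) lies 19 mm behind it (grip_point_offset is the distance from the TCP to the grasp point, in m); z points along the fingers, y is the line along which they close (so a half turn about z gives the same grasp; the last joint's range is limited). The gripper opens to 88 mm and grips with 3 to 60 N. Pads are 18 mm wide; open, the fingers measure 123 mm over their backs; the gripper's body (75 mm by 187 mm) begins 45 mm behind the grasp point.
Start: joints at [1.093, 0.313, 1.498, -0, 1.331, -0.223], TCP at [0.132, 0.508, 0.239] pointing down, gripper open.
Joint ranges: [-2.94, 2.94], [-0.97, 2.17], [0.19, 2.56], [-1.23, 4.37], [0.02, 3.11], [-2.88, 2.88]. Speed limits (rad/s): [2.39, 2.39, 3.01, 3.14, 3.14, 3.14].

INTERFACE

Orientations are given as a 3x3 rotation matrix whose columns are the frame's x, y, z axes.
In Python, from rig import read_state, grab_frame, hand_in, grip_point_offset gives the robot as it stands. The module is installed in compiled form; this text tells all that it offers.
- The arm moves only by the tool drive_tool, never from a script. Its arguments are lists of equal length, an entry for each row: "delta_pos": the shift along the tool's x, y, z in m, a list of three; "turn": the turn, a rotation vector about the tool's x, y, z in degrees, a list of three; "gripper": the opening, from 0 (shut) to 1 (fully open). In form: {"delta_pos": [[x, y, z], ...], "turn": [[ax, ay, az], ...], "gripper": [gripper, ...]}. A call has 1 to 12 rows; each row is the pose to reach, as a shift and turn from the pose commanded when the call began, along the tool's axes at that moment; what a row does not reach only later rows make up. A row lasts 1/8 s, in which the tool goes at most 62.5 mm and 10.7 degrees, less where a joint would pass 70% of its speed; a pose out of reach is approached as far as the arm can. A call with a gripper value outside its range is refused whole. The fingers move at their own pace and stop on an object; the grip force is fixed at half the most. Time passes only in rows, so rows that repeat a pose let the fingers close. It gives the time, the measured TCP pose, the force, the opening and the grip force at its end, in the units of the state.
- read_state(): the state, without advancing time (a new reading comes with each control period).
- grab_frame(name): name is "side" or "top" or "wrist"; returns a dict with "pixels" (384x512x3 uint8, blue, green, red), "z_map" (384x512 float32, m along the optical axis (not along the pixel's ray), 0 where there is no reading), "fx", "fy", "cx", "cy" (pixels), "eye" and "rotation" of the camera in the world. Camera axes: x right, y down, z forward; pixel columns grow to the right and rows downward; lengths in m; the calibration is good to about 2 mm. The wrist camera is an equidistant fisheye: a pixel r from the principal point sees the ray r / f radians off the axis. A picture is of the moment at which its call begins.
- hand_in(): hands the job in; it is judged then, once.
The state is a dict: "time": time; "qpos": joint angles; "qvel": joint speeds; "tau": joint torques, N m; "position": TCP position; "tcp_rot": TCP orientation; "wrist_force": force on the tool from outside, world axes, zero at the start; "wrist_torque": the same for the moment, N m; "finger_gap": finger opening in m; "grip_force": force on a finger pad.
Only numpy, scipy, OpenCV 4.12 (cv2) and the standard library are available. Lean on these libraries where they do the work, as an engineer would, in place of code of your own. Each camera call takes 0.05 s, during which the arm holds its last target. There are 200 camera calls.

TASK

The washed sieves go back on the sieve shaker: set the fine-mesh sieve (the shallow one) on the receiver pan and the coarse-mesh sieve (the deeper one) on top of it, each nested fully so that its shoulder sits flat on the rim below. Then swing the hold-down arm over until its cover lies flat on the top sieve, and let go. Set the sieves down rather than dropping them, bring the arm down gently, and leave the other things on the bench where they are.

Things in the scene. Friction and masses are not known exactly. Their poses are not given: they have to be found in the camera images.
- shaker: Bench sieve shaker, fixed: white housing 180x140x47 mm, two dials on its front, a metal plate with a round steel receiver pan . Origin on the bench under the pan's axis; x from the dials to the rear column, y left, z up. Housing: 78 mm ahead of the axis (dials 91), 102 behind, 70 to either side. Stacked, the fine sieve's origin is at z 75.5 mm, the coarse one's at 89.5, the top rim at 115.5.
- pan_rim (a point): Centre of the receiver pan's open mouth, level with its rim, 81.5 mm above the bench and straight above the shaker's origin. The pan has 60 mm outside and 56 mm inside diameter and is 20 mm deep.
- fine_sieve: Shallow steel sieve, fine nearly closed mesh, 60 mm diameter, 20 mm high, 70 g. The lowest 6 mm are a skirt of 53 mm (bevelled to 48 at the foot) that fits the 56 mm mouth of the pan or a sieve; the shoulder 6 mm above the foot rests on that rim. Plain 60 mm wall above, 14 mm high, 2 thick, to hold it by. Starts upright on the bench, left or right of the shaker. Origin: centre of the foot, z up.
- coarse_sieve: Deeper steel sieve, open see-through wire mesh of 6.5 mm pitch, 60 mm diameter, 26 mm high, 90 g. Same skirt as the fine sieve (lowest 6 mm, 53 mm, bevelled), shoulder and 56 mm mouth; plain 60 mm wall 20 mm high above the shoulder. Starts upright on the bench on the other side of the shaker from the fine one. Origin: centre of the foot, z up.
- hold_down (a joint): Angle of the hold-down arm, rad: 0 = level, its cover flat on the rim of the full stack; grows as it swings up and back, 1.57 upright, at most 1.85; starts raised at 1.6 to 1.85, when it stands up to 270 mm above the bench. A friction hinge keeps the arm where it is left; moving it by the grip takes about 2 to 4 N.
- hold_down_hinge (a point): Centre of the arm's hinge pin, 88 mm behind the stack axis (shaker +x), 115.5 mm above the bench; the pin lies along the shaker's y. The round cover (65 mm) is fixed under the arm, 88 mm from the pin.
- hold_down_grip (a point): Centre of the black grip at the arm's free end: a roller 18 mm in diameter, 24 mm long along the shaker's y. With the arm closed it lies 142 mm ahead of the pin and 18 mm above the pin's level. The arm is a bar 14 mm wide, 8 thick. The grip can be pinched across its ends (24 mm) from above at any angle and turns between the fingers as the arm swings.
- petri_left: Petri dish with lid, 59 mm wide, 15 mm high, a bystander on the left side of the bench. Origin: centre of its underside.
- petri_right: Petri dish with lid, 59 mm wide, 15 mm high, a bystander on the right side. Origin: centre of its underside.
- tweezers: Steel tweezers, 141 mm long, lying on the left, a bystander. Origin: centre of the underside.
- marker: Marker pen, 137 mm long, lying on the right, a bystander. Origin: centre of the underside.
- amber_bottle: Small amber reagent bottle with a black cap, 37 mm wide, 66 mm high, standing on the left, a bystander. Origin: centre of its underside.
- beaker: Empty beaker, 81 mm wide, 95 mm high, at the back on the right, a bystander. Origin: centre of its underside.
- tape_roll: Roll of tape lying flat, 68 mm wide, 18 mm high, front left, a bystander. Origin: centre of its underside.
Things that resemble listed ones, but are neither listed nor needed, are in the scene too. Leave any blue or green look-alike of the coarse_sieve alone.

How it is judged:
By the outcome, as a careful person would: the job done as asked, in the order asked, and still so for the second after the job is handed in, with the robot touching nothing.
It also fails if it takes over 72 s, if anything falls off the work surface, if the arm or the gripper's body presses on something with over 40 N, if the wrist force passes 120 N, or if a joint passes its speed limit or range.

## Working session

There is one attempt and no reset: what is moved stays moved. The work goes in short steps, Python scripts to look and compute and a tool call to move; the robot and the scene stay as the last step left them, time stands still between calls to the robot, and variables do not carry over. Pictures are saved under pics/ and viewed, at most 10 in all, crops included, and the job is handed in when it is done.

Besides the shell and the picture viewer there is one more tool, called after ">>>" in YAML: its name, and indented under it one key for each argument. drive_tool: Moves the arm, as the interface text tells. Its arguments: {"type":"object","properties":{"delta_pos":{"type":"array","items":{"type":"array","items":{"type":"number"}}},"turn":{"type":"array","items":{"type":"array","items":{"type":"number"}}},"gripper":{"type":"array","items":{"type":"number"}}},"required":["delta_pos","turn","gripper"]}

```bash
mkdir -p pics; cat > h.py <<'E'
import numpy as np, cv2
from rig import read_state, grab_frame, hand_in, grip_point_offset
def pts(f):
    z=f["z_map"]; v,u=np.mgrid[:z.shape[0],:z.shape[1]]
    c=np.stack([(u-f["cx"])/f["fx"]*z,(v-f["cy"])/f["fy"]*z,z],-1)
    p=c@np.array(f["rotation"]).T+np.array(f["eye"]); p[z==0]=np.nan
    return p
E
python3 - <<'E'
from h import *
for n in("side","top"):
    f=grab_frame(n); np.savez(n+".npz",**{k:np.array(v) for k,v in f.items()})
    print(n,f["eye"],np.round(f["rotation"],3).tolist(),f["fx"],f["cx"],f["cy"])
    cv2.imwrite(f"pics/{n}0.png",cv2.resize(f["pixels"],(768,576)) )
s=read_state(); print(s["time"],s["position"],np.round(s["tcp_rot"],3).tolist(),s["finger_gap"])
E
```

```text
side [ 0.04836471 -0.82508404  0.7155523 ] [[0.868, -0.267, 0.419], [-0.496, -0.446, 0.745], [-0.012, -0.855, -0.519]] 383.6336589806714 254.12959911167766 198.3061299923245
top [0.43032054 0.00724721 1.54799642] [[-0.011, -0.997, 0.076], [-1.0, 0.013, 0.015], [-0.016, -0.076, -0.997]] 412.1030753469638 256.49836144493594 191.88142976823548
0.1 [0.13222378 0.50785561 0.23823839] [[-0.968, 0.252, -0.001], [0.252, 0.968, -0.001], [0.0, -0.001, -1.0]] 0.0880304599851439
```

View pics/top0.png

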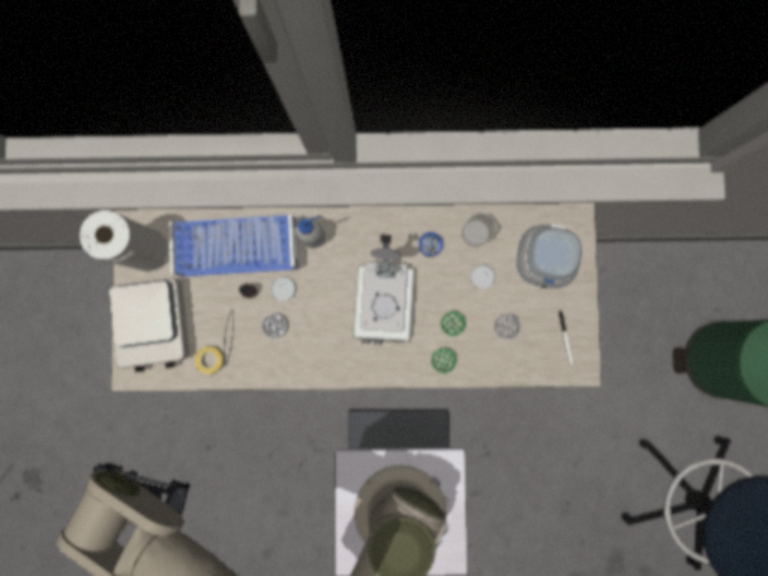

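View pics/side0.png

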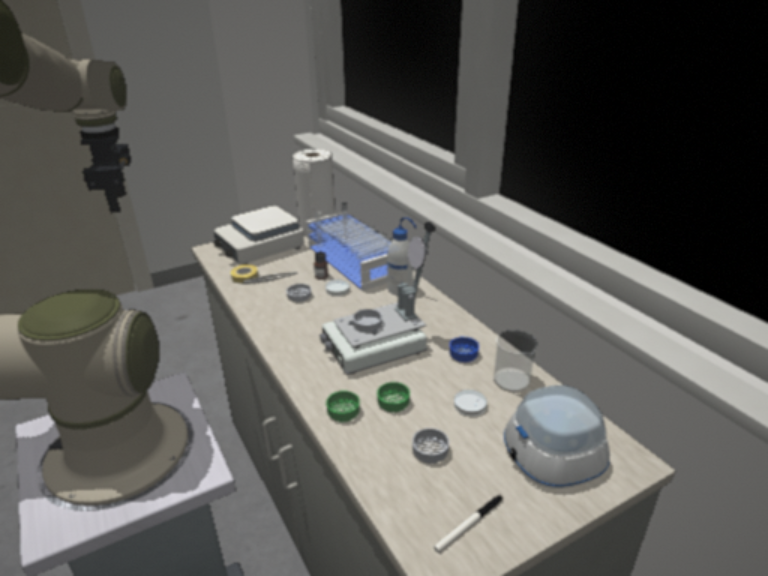

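Pictures: in the top view (768 px), grey steel rings are at (275,325) left and (507,325) right. The look-alikes are green at (453,323) and (443,360), blue at (430,244), and clear petri dishes at (284,289) and (483,276). The pan is at (385,307), with the raised arm behind it at (385,255). By the description, the left steel ring is the fine sieve and the right steel ring is the coarse one. I'll check that with heights and a crop.

```bash
python3 - <<'E'
from h import *
T=dict(np.load("top.npz"));S=dict(np.load("side.npz"))
P=pts(T);Q=pts(S)
def roi(P,c,r): 
    u,v=c; return P[v-r:v+r+1,u-r:u+r+1].reshape(-1,3)
def circ(p,zlo,zhi,name):
    p=p[(p[:,2]>zlo)&(p[:,2]<zhi)]
    if len(p)<5: print(name,len(p));return
    (x,y),r=cv2.minEnclosingCircle(p[:,:2].astype(np.float32))
    print(name,len(p),"enc",round(x,4),round(y,4),round(r,4),"z pct",np.round(np.percentile(p[:,2],[5,50,90,97]),4))
for n,c,d in(("L",(183,216),(199,195)),("R",(338,217),(287,297)),("g1",(302,215),(262,265)),("pl",(189,193),(225,191)),("pr",(322,184),(313,269))):
    circ(roi(P,c,13),.008,.06,n+" top"); circ(roi(Q,d,17),.008,.06,n+" side")
circ(roi(P,(256,204),12),.07,.1,"pan top")
circ(roi(Q,(245,213),13),.07,.1,"pan side")
# housing
h=roi(P,(256,202),32); h=h[(h[:,2]>.038)&(h[:,2]<.062)]
print("housing",cv2.minAreaRect(h[:,:2].astype(np.float32)),np.nanmedian(h[:,2]))
tbl=roi(P,(220,240),8); print("table z",np.nanmedian(tbl[:,2]),np.nanmedian(roi(Q,(200,280),5)[:,2]))
a=roi(Q,(277,170),30); a=a[(a[:,2]>.13)&(a[:,0]<.68)&(abs(a[:,1])<.06)]
for z in np.arange(.13,.29,.02):
    b=a[(a[:,2]>=z)&(a[:,2]<z+.02)]
    if len(b): print("arm",round(z,2),len(b),np.round(np.median(b,0),3))
t=S["pixels"];tt=T["pixels"]
cr=[cv2.resize(t[v-30:v+30,u-30:u+30],(380,290),interpolation=cv2.INTER_CUBIC) for u,v in((199,195),(287,297))]
c2=[cv2.resize(tt[v-20:v+20,u-26:u+26],(380,290),interpolation=cv2.INTER_CUBIC) for u,v in((183,216),(338,217))]
cv2.imwrite("pics/crop1.png",np.vstack([np.hstack(cr),np.hstack(c2)]))
E
```

```text
L top 129 enc 0.4609 0.3084 0.0558 z pct [0.0082 0.0115 0.0214 0.0252]
L side 168 enc 0.4898 0.3225 0.0662 z pct [0.0084 0.0149 0.026  0.0345]
R top 93 enc 0.4522 -0.2711 0.0332 z pct [0.0083 0.0141 0.0281 0.0295]
R side 319 enc 0.4497 -0.2676 0.0318 z pct [0.0085 0.0172 0.0256 0.0265]
g1 top 88 enc 0.4538 -0.1372 0.036 z pct [0.0087 0.0134 0.0284 0.0307]
g1 side 261 enc 0.459 -0.1343 0.0318 z pct [0.0084 0.018  0.0255 0.0267]
pl top 205 enc 0.5579 0.2901 0.0576 z pct [0.0094 0.0148 0.0192 0.0208]
pl side 321 enc 0.5832 0.3293 0.0859 z pct [0.0099 0.0211 0.0455 0.05  ]
pr top 199 enc 0.5886 -0.2144 0.0497 z pct [0.009  0.0151 0.0199 0.0214]
pr side 291 enc 0.5988 -0.2007 0.0579 z pct [0.0097 0.0144 0.016  0.0171]
pan top 55 enc 0.5077 0.0353 0.0379 z pct [0.0706 0.08   0.0847 0.0858]
pan side 138 enc 0.4995 0.0357 0.0338 z pct [0.0706 0.0771 0.0816 0.0831]
housing ((0.5090120434761047, 0.03519384190440178), (0.13983823359012604, 0.19680701196193695), 85.7765121459961) 0.051556531469615696
table z -0.0002798830122625606 -0.023990227317856938
arm 0.13 24 [0.609 0.023 0.139]
arm 0.15 21 [0.613 0.023 0.158]
arm 0.17 54 [0.603 0.024 0.183]
arm 0.19 86 [0.607 0.024 0.2  ]
arm 0.21 91 [0.612 0.021 0.22 ]
arm 0.23 35 [0.631 0.02  0.24 ]
arm 0.25 29 [0.633 0.019 0.256]
```

View pics/crop1.png

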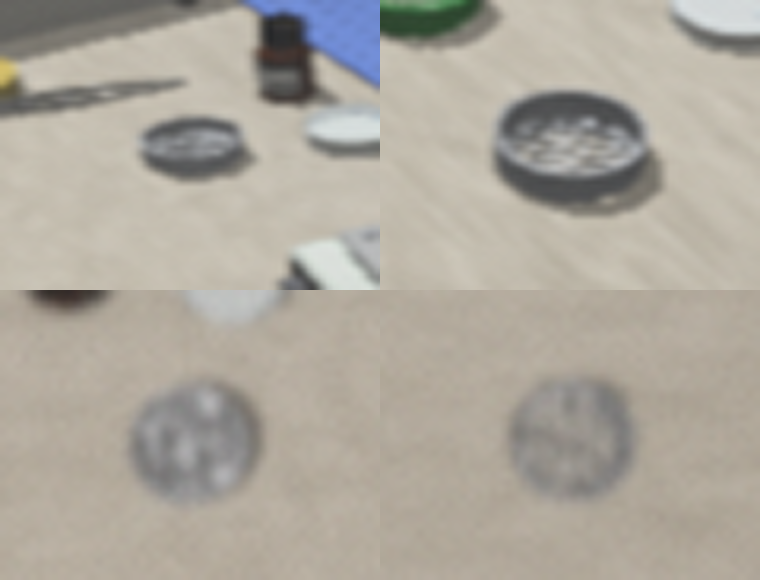

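The crops show the left ring is shallow with a nearly closed mesh, so it is the fine sieve (top px 184,217 of 512). The right ring is deeper and see-through, so it is the coarse one. Measured rim heights of about 20 and 26 mm agree. Moving to hover over the fine sieve.

>>> drive_tool:
  delta_pos:
    - [-0.06,-0.02,0.0]
    - [-0.115,-0.037,0.01]
    - [-0.17,-0.055,0.03]
    - [-0.225,-0.072,0.05]
    - [-0.28,-0.09,0.08]
    - [-0.33,-0.105,0.1]
    - [-0.3675,-0.117,0.118]
    - [-0.3675,-0.117,0.118]
    - [-0.3675,-0.117,0.118]
  turn:
    - [0,0,-2]
    - [0,0,-4]
    - [0,0,-6]
    - [0,0,-8]
    - [0,0,-10]
    - [0,0,-10]
    - [0,0,-10]
    - [0,0,-10]
    - [0,0,-10]
  gripper: [1,1,1,1,1,1,1,1,1]

```text
time: 1.23
position: [0.4579, 0.3026, 0.1209]
tcp_rot: [[-0.997, 0.08, -0.0], [0.08, 0.997, 0.0], [0.0, 0.0, -1.0]]
wrist_force: [-0.6, -0.8, -0.4]
finger_gap: 0.0877
grip_force: 0.0
```

```bash
python3 - <<'E'
from h import *
f=grab_frame("wrist"); np.savez("w1.npz",**{k:np.array(v) for k,v in f.items()})
s=read_state(); print(s["time"],s["position"],np.round(s["tcp_rot"],3).tolist(),s["wrist_force"])
print(f["eye"],np.round(f["rotation"],3).tolist(),f["fx"],f["fy"],f["cx"],f["cy"])
cv2.imwrite("pics/w1.png",f["pixels"])
E
```

```text
1.275 [0.45780179 0.30290249 0.12116639] [[-0.997, 0.079, 0.0], [0.079, 0.997, 0.0], [-0.0, 0.0, -1.0]] [ 0.22893962  0.4779356  -0.37457474]
[0.38654952 0.30896248 0.26715431] [[0.08, 0.958, 0.276], [0.997, -0.078, -0.022], [0.001, 0.277, -0.961]] 297.3186396354542 297.3186396354542 255.84589302885396 190.8887355493703
```

View pics/w1.png

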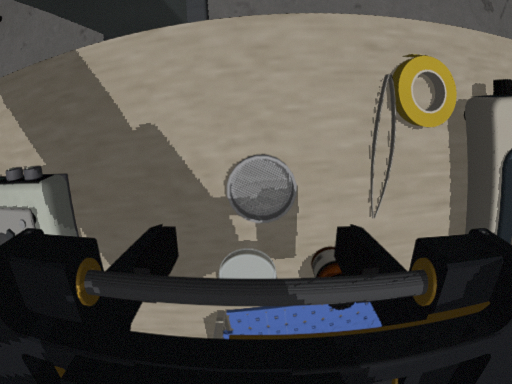

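The fine sieve is at wrist px (261,187), the petri dish at (247,265), and the tweezers and tape to the right are clear. Next I'll fit the rim.

```bash
cat >> h.py <<'E'
def wpts(f):
    z=f["z_map"]; v,u=np.mgrid[:z.shape[0],:z.shape[1]]
    a=(u-f["cx"])/f["fx"]; b=(v-f["cy"])/f["fy"]; r=np.hypot(a,b)+1e-9
    k=np.tan(np.minimum(r,1.5))/r
    c=np.stack([a*k*z,b*k*z,z],-1)
    p=c@np.array(f["rotation"]).T+np.array(f["eye"]); p[z==0]=np.nan
    return p
def fitc(p,R,lo,hi,c0,rad):
    """robust circle of known radius R in xy: points with z in [lo,hi], within rad of c0"""
    from scipy.optimize import least_squares
    p=p.reshape(-1,3); m=(p[:,2]>lo)&(p[:,2]<hi)&(np.hypot(p[:,0]-c0[0],p[:,1]-c0[1])<rad); q=p[m]
    s=least_squares(lambda c:np.hypot(q[:,0]-c[0],q[:,1]-c[1])-c[2],[*c0,R],loss="soft_l1",f_scale=.001)
    return np.round(s.x,4),len(q),np.round(np.percentile(q[:,2],[50,95]),4)
def tool(d):
    s=read_state(); return np.round(np.array(s["tcp_rot"]).T@np.array(d),4)
E
python3 - <<'E'
from h import *
f=dict(np.load("w1.npz")); P=wpts(f)
print(fitc(P,.029,.015,.028,(.457,.302),.04))
m=(P[:,:,2]>.015)&(P[:,:,2]<.028)&(np.hypot(P[:,:,0]-.457,P[:,:,1]-.302)<.045)
(x,y),r=cv2.minEnclosingCircle(P[m][:,:2].astype(np.float32));print(x,y,r)
print("bench",np.nanmedian(P[80:120,200:300,2]))
E
```

```text
(array([0.4568, 0.308 , 0.0288]), 757, array([0.02  , 0.0213]))
0.45701828598976135 0.3080318570137024 0.03079300932586193
bench 0.0002632268398954918
```

>>> drive_tool:
  delta_pos:
    - [0.001,0.005,0.05]
    - [0.001,0.005,0.09]
    - [0.001,0.005,0.108]
    - [0.001,0.005,0.1135]
    - [0.001,0.005,0.1135]
    - [0.001,0.005,0.1135]
    - [0.001,0.005,0.1135]
    - [0.001,0.005,0.1135]
    - [0.001,0.005,0.1135]
    - [0.001,0.005,0.1135]
  turn:
    - [0,0,0]
    - [0,0,0]
    - [0,0,0]
    - [0,0,0]
    - [0,0,0]
    - [0,0,0]
    - [0,0,0]
    - [0,0,0]
    - [0,0,0]
    - [0,0,0]
  gripper: [1,1,1,1,1,0.6,0.6,0.6,0.6,0.6]

```text
time: 2.52
position: [0.4581, 0.3073, 0.0076]
tcp_rot: [[-0.997, 0.08, 0.0], [0.08, 0.997, 0.0], [-0.0, 0.0, -1.0]]
wrist_force: [-1.0, -0.7, 4.7]
finger_gap: 0.0596
grip_force: 30.0
```

Gripped: gap 59.6 mm, 30 N. Now lift and go beside the pan for a closer look.

>>> drive_tool:
  delta_pos:
    - [0,0,-0.03]
    - [0,0,-0.08]
    - [0,-0.02,-0.13]
    - [-0.02,-0.06,-0.175]
    - [-0.03,-0.11,-0.193]
    - [-0.0445,-0.154,-0.193]
    - [-0.0445,-0.154,-0.193]
    - [-0.0445,-0.154,-0.193]
  turn:
    - [0,0,0]
    - [0,0,0]
    - [0,0,0]
    - [0,0,0]
    - [0,0,0]
    - [0,0,0]
    - [0,0,0]
    - [0,0,0]
  gripper: [0.6,0.6,0.6,0.6,0.6,0.6,0.6,0.6]

```text
time: 3.52
position: [0.4897, 0.1505, 0.1999]
tcp_rot: [[-0.997, 0.08, -0.001], [0.08, 0.997, 0.0], [0.001, 0.0, -1.0]]
wrist_force: [0.5, 0.7, -0.7]
finger_gap: 0.059
grip_force: 30.0
```

```bash
python3 - <<'E'
from h import *
f=grab_frame("wrist"); np.savez("w2.npz",**{k:np.array(v) for k,v in f.items()})
s=read_state(); print(s["time"],s["position"],s["finger_gap"],s["grip_force"])
P=wpts(f); p=P.reshape(-1,3)
print("pan rim",fitc(P,.029,.077,.087,(.503,.0355),.036))
h=p[(p[:,2]>.040)&(p[:,2]<.062)&(abs(p[:,0]-.51)<.14)&(abs(p[:,1]-.035)<.1)].astype(np.float32)
print("housing",cv2.minAreaRect(h[:,:2]),len(h))
a=p[(p[:,2]>.12)&(p[:,0]>.57)&(p[:,0]<.68)&(abs(p[:,1]-.03)<.06)]
print("arm",len(a),np.round(np.median(a,0),3) if len(a) else "")
tz=s["position"][2]
print("held rim",fitc(P,.029,tz+.008,tz+.018,s["position"][:2],.036))
cv2.imwrite("pics/w2.png",f["pixels"])
E
```

```text
3.575 [0.48958191 0.15093695 0.1999316 ] 0.05941566872858752 29.99989839329828
pan rim (array([0.4979, 0.0368, 0.0289]), 614, array([0.0814, 0.0827]))Traceback (most recent call last):
  File "<stdin>", line 7, in <module>
cv2.error: OpenCV(4.12.0) /io/opencv/modules/imgproc/src/convhull.cpp:143: error: (-215:Assertion failed) total >= 0 && (depth == CV_32F || depth == CV_32S) in function 'convexHull'
```

```bash
python3 - <<'E'
from h import *
f=dict(np.load("w2.npz")); s=read_state()
P=wpts(f); p=P.reshape(-1,3)
for lo,hi in((.052,.064),(.043,.0515)):
    h=p[(p[:,2]>lo)&(p[:,2]<hi)&(abs(p[:,0]-.51)<.14)&(abs(p[:,1]-.035)<.1)]
    if len(h)>10: print("housing",lo,cv2.minAreaRect(np.ascontiguousarray(h[:,:2],dtype=np.float32)),len(h))
# left edge line of the housing, for the yaw
xs=[];ys=[]
h=p[(p[:,2]>.03)&(p[:,2]<.0515)&(p[:,1]<.13)&(p[:,1]>.05)]
for x in np.arange(.43,.59,.01):
    b=h[abs(h[:,0]-x)<.005]
    if len(b)>5: xs.append(x);ys.append(np.percentile(b[:,1],97))
print(np.round(ys,4)); print("yaw deg",np.degrees(np.polyfit(xs,ys,1)[0]))
a=p[(p[:,2]>.12)&(p[:,0]>.57)&(p[:,0]<.68)&(abs(p[:,1]-.03)<.06)]
print("arm",len(a),np.round(np.median(a,0),3) if len(a) else "")
print("held",fitc(P,.029,.208,.220,s["position"][:2],.036))
cv2.imwrite("pics/w2.png",f["pixels"])
E
```

```text
housing 0.052 ((0.5180475115776062, 0.03504147008061409), (0.1042172759771347, 0.1515878438949585), 85.51266479492188) 6875
housing 0.043 ((0.5073769688606262, 0.035890478640794754), (0.1375388354063034, 0.17678667604923248), 85.3537368774414) 4541
[0.1095 0.1105 0.1101 0.1096 0.109  0.1082 0.1077 0.1068 0.1062 0.1051
 0.0954 0.089 ]
yaw deg -8.421749538060531
arm 0 
held (array([0.4885, 0.1513, 0.0292]), 1940, array([0.2126, 0.2184]))
```

View pics/w2.png

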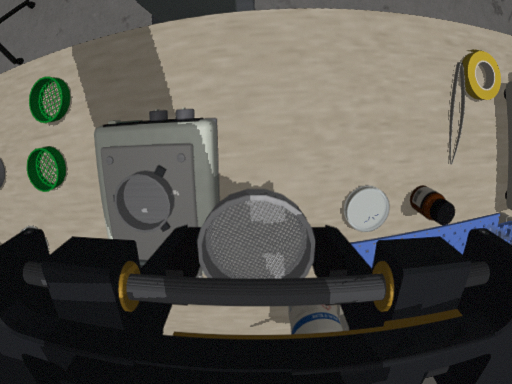

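The pan is at wrist px (146,198), with rim z 81.4 mm as expected, at (0.498, 0.037), and the shaker yaw is about -4.6°, the same as the tool. The held sieve is level and centred. Going over the pan.

>>> drive_tool:
  delta_pos:
    - [-0.008,-0.05,0.0]
    - [-0.0165,-0.1,0.02]
    - [-0.0185,-0.1134,0.06]
    - [-0.0185,-0.1134,0.09]
    - [-0.0185,-0.1134,0.102]
    - [-0.0185,-0.1134,0.106]
    - [-0.0185,-0.1134,0.11]
    - [-0.0185,-0.1134,0.1135]
    - [-0.0185,-0.1134,0.1135]
  turn:
    - [0,0,0]
    - [0,0,0]
    - [0,0,0]
    - [0,0,0]
    - [0,0,0]
    - [0,0,0]
    - [0,0,0]
    - [0,0,0]
    - [0,0,0]
  gripper: [0.6,0.6,0.6,0.6,0.6,0.6,0.6,0.6,0.6]

```text
time: 4.7
position: [0.4993, 0.0357, 0.0869]
tcp_rot: [[-0.997, 0.08, 0.0], [0.08, 0.997, -0.0], [-0.0, -0.0, -1.0]]
wrist_force: [0.2, 0.2, -0.7]
finger_gap: 0.0591
grip_force: 30.0
```

>>> drive_tool:
  delta_pos:
    - [0,0,0.0012]
    - [0,0,0.0024]
    - [0,0,0.0034]
    - [0,0,0.004]
    - [0,0,0.004]
  turn:
    - [0,0,0]
    - [0,0,0]
    - [0,0,0]
    - [0,0,0]
    - [0,0,0]
  gripper: [0.6,0.6,0.6,0.6,0.6]

```text
time: 5.32
position: [0.4993, 0.0357, 0.083]
tcp_rot: [[-0.997, 0.08, 0.0], [0.08, 0.997, -0.0], [-0.0, -0.0, -1.0]]
wrist_force: [-1.2, 1.2, 5.2]
finger_gap: 0.0596
grip_force: 30.0
```

Contact at TCP z 83.0 mm, the expected seated height. Release, rise and look.

>>> drive_tool:
  delta_pos:
    - [0,0,0]
    - [0,0,0]
    - [0,0,0]
    - [0,0,-0.02]
    - [0,0,-0.07]
    - [0,0,-0.12]
    - [0,0,-0.12]
  turn:
    - [0,0,0]
    - [0,0,0]
    - [0,0,0]
    - [0,0,0]
    - [0,0,0]
    - [0,0,0]
    - [0,0,0]
  gripper: [1,1,1,1,1,1,1]

```text
time: 6.2
position: [0.5006, 0.0355, 0.2059]
tcp_rot: [[-0.997, 0.08, 0.007], [0.08, 0.997, -0.001], [-0.007, -0.001, -1.0]]
wrist_force: [0.8, -0.2, -0.6]
finger_gap: 0.0882
grip_force: 0.0
```

```bash
python3 - <<'E'
from h import *
f=grab_frame("wrist"); np.savez("w3.npz",**{k:np.array(v) for k,v in f.items()})
s=read_state(); print(s["time"],s["position"],s["finger_gap"],s["wrist_force"])
P=wpts(f); c=(.498,.0368)
print("fine rim",fitc(P,.029,.091,.1,c,.036))
p=P.reshape(-1,3); q=p[(p[:,2]>.092)&(p[:,2]<.1)&(abs(np.hypot(p[:,0]-c[0],p[:,1]-c[1])-.029)<.003)]
A=np.c_[q[:,:2]-c,np.ones(len(q))]; print("plane",np.linalg.lstsq(A,q[:,2],rcond=None)[0],len(q))
E
```

```text
6.25 [0.49965613 0.03565283 0.20359767] 0.08789542960547457 [-0.61723367  0.60472489 -0.69076569]
fine rim (array([0.4981, 0.0363, 0.0287]), 690, array([0.0955, 0.0968]))
plane [-0.01114265  0.00389978  0.09543843] 656
```

Fine sieve rim is at z 95.5 mm and flat, so it is nested. Now to the coarse sieve.

>>> drive_tool:
  delta_pos:
    - [0.004,-0.05,0]
    - [0.008,-0.1,0]
    - [0.012,-0.16,0.01]
    - [0.017,-0.22,0.03]
    - [0.022,-0.28,0.06]
    - [0.0242,-0.308,0.083]
    - [0.0242,-0.308,0.083]
    - [0.0242,-0.308,0.083]
  turn:
    - [0,0,0]
    - [0,0,0]
    - [0,0,0]
    - [0,0,0]
    - [0,0,0]
    - [0,0,0]
    - [0,0,0]
    - [0,0,0]
  gripper: [1,1,1,1,1,1,1,1]

```text
time: 7.25
position: [0.4504, -0.2685, 0.1194]
tcp_rot: [[-0.997, 0.08, -0.001], [0.08, 0.997, 0.001], [0.001, 0.001, -1.0]]
wrist_force: [-1.0, -0.9, -0.3]
finger_gap: 0.0883
grip_force: 0.0
```

```bash
python3 - <<'E'
from h import *
f=grab_frame("wrist"); np.savez("w4.npz",**{k:np.array(v) for k,v in f.items()})
s=read_state(); print(s["time"],s["position"],np.round(s["tcp_rot"],3).tolist())
P=wpts(f); r=fitc(P,.029,.022,.032,(.451,-.2695),.045); print("coarse rim",r)
print(tool([r[0][0]-s["position"][0],r[0][1]-s["position"][1],.0075-s["position"][2]]))
cv2.imwrite("pics/w4.png",f["pixels"])
E
```

```text
7.3 [ 0.45069844 -0.2684451   0.11989173] [[-0.997, 0.079, 0.0], [0.079, 0.997, 0.0], [-0.0, 0.0, -1.0]]
coarse rim (array([ 0.4484, -0.2685,  0.0287]), 717, array([0.026 , 0.0271]))
[ 0.0023 -0.0003  0.1124]
```

View pics/w4.png

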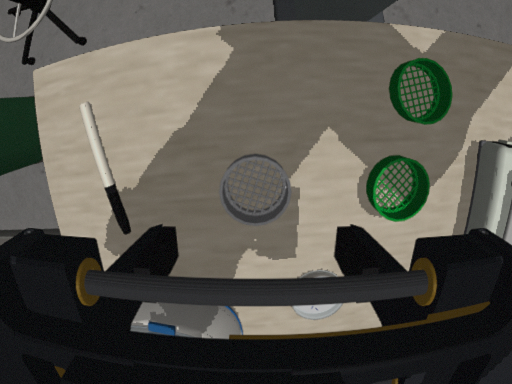

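Steel coarse sieve is at px (255,188), open mesh, rim z 26 mm. The greens at (400,187) and (420,92) are clear of it. Grasping.

>>> drive_tool:
  delta_pos:
    - [0.0023,0,0.05]
    - [0.0023,0,0.09]
    - [0.0023,0,0.106]
    - [0.0023,0,0.111]
    - [0.0023,0,0.111]
    - [0.0023,0,0.111]
    - [0.0023,0,0.111]
    - [0.0023,0,0.111]
    - [0.0023,0,0.111]
  turn:
    - [0,0,0]
    - [0,0,0]
    - [0,0,0]
    - [0,0,0]
    - [0,0,0]
    - [0,0,0]
    - [0,0,0]
    - [0,0,0]
    - [0,0,0]
  gripper: [1,1,1,1,1,0.6,0.6,0.6,0.6]

```text
time: 8.43
position: [0.4483, -0.2693, 0.0091]
tcp_rot: [[-0.997, 0.08, 0.0], [0.08, 0.997, -0.0], [-0.0, -0.0, -1.0]]
wrist_force: [-1.1, 0.9, 3.8]
finger_gap: 0.0597
grip_force: 30.0
```

>>> drive_tool:
  delta_pos:
    - [0,0,-0.03]
    - [0,0,-0.08]
    - [0,0.02,-0.13]
    - [-0.01,0.07,-0.175]
    - [-0.02,0.12,-0.19]
    - [-0.025,0.165,-0.19]
    - [-0.0297,0.193,-0.19]
    - [-0.0297,0.193,-0.19]
    - [-0.0297,0.193,-0.19]
  turn:
    - [0,0,0]
    - [0,0,0]
    - [0,0,0]
    - [0,0,0]
    - [0,0,0]
    - [0,0,0]
    - [0,0,0]
    - [0,0,0]
    - [0,0,0]
  gripper: [0.6,0.6,0.6,0.6,0.6,0.6,0.6,0.6,0.6]

```text
time: 9.55
position: [0.493, -0.0799, 0.1986]
tcp_rot: [[-0.997, 0.081, -0.0], [0.081, 0.997, -0.0], [0.0, -0.0, -1.0]]
wrist_force: [-0.4, -0.1, -1.4]
finger_gap: 0.0592
grip_force: 30.0
```

```bash
python3 - <<'E'
from h import *
f=grab_frame("wrist"); s=read_state(); t=s["position"]; print(s["time"],t,s["finger_gap"])
P=wpts(f); z=t[2]+.0169
H=fitc(P,.029,z-.004,z+.004,t[:2],.034);print("held",H)
F=fitc(P,.029,.091,.1,(.498,.0365),.036);print("fine",F)
for c in(F[0],(.4981,.0363)): print(tool([c[0]-H[0][0],c[1]-H[0][1],.0986-t[2]]))
E
```

```text
9.6 [ 0.49302741 -0.08017046  0.19857037] 0.05974794323663479
held (array([ 0.4933, -0.0793,  0.0292]), 1644, array([0.2156, 0.2183]))
fine (array([0.4983, 0.036 , 0.0288]), 707, array([0.0954, 0.0967]))
[0.0043 0.1153 0.1   ]
[0.0046 0.1156 0.1   ]
```

>>> drive_tool:
  delta_pos:
    - [0.002,0.05,0.0]
    - [0.004,0.1,0.01]
    - [0.0044,0.1156,0.05]
    - [0.0044,0.1156,0.078]
    - [0.0044,0.1156,0.088]
    - [0.0044,0.1156,0.091]
    - [0.0044,0.1156,0.094]
    - [0.0044,0.1156,0.0965]
    - [0.0044,0.1156,0.0965]
  turn:
    - [0,0,0]
    - [0,0,0]
    - [0,0,0]
    - [0,0,0]
    - [0,0,0]
    - [0,0,0]
    - [0,0,0]
    - [0,0,0]
    - [0,0,0]
  gripper: [0.6,0.6,0.6,0.6,0.6,0.6,0.6,0.6,0.6]

```text
time: 10.72
position: [0.4982, 0.0363, 0.1024]
tcp_rot: [[-0.997, 0.08, 0.0], [0.08, 0.997, -0.0], [-0.0, -0.0, -1.0]]
wrist_force: [-0.6, -0.2, 0.5]
finger_gap: 0.0595
grip_force: 30.0
```

>>> drive_tool:
  delta_pos:
    - [0,0,0.0012]
    - [0,0,0.0024]
    - [0,0,0.0034]
    - [0,0,0.004]
    - [0,0,0.004]
  turn:
    - [0,0,0]
    - [0,0,0]
    - [0,0,0]
    - [0,0,0]
    - [0,0,0]
  gripper: [0.6,0.6,0.6,0.6,0.6]

```text
time: 11.35
position: [0.4981, 0.0364, 0.0985]
tcp_rot: [[-0.997, 0.08, 0.0], [0.08, 0.997, -0.0], [-0.0, -0.0, -1.0]]
wrist_force: [-1.7, -0.2, 4.7]
finger_gap: 0.0595
grip_force: 30.0
```

Contact at TCP z 98.5 mm, as expected. Release, rise, check the stack and locate the raised arm.

>>> drive_tool:
  delta_pos:
    - [0,0,0]
    - [0,0,0]
    - [0,0,0]
    - [0,0,-0.02]
    - [0,0,-0.06]
    - [0.03,0,-0.11]
    - [0.06,0,-0.15]
    - [0.06,0,-0.15]
  turn:
    - [0,0,0]
    - [0,0,0]
    - [0,0,0]
    - [0,0,0]
    - [0,0,0]
    - [0,0,0]
    - [0,0,0]
    - [0,0,0]
  gripper: [1,1,1,1,1,1,1,1]

```text
time: 12.35
position: [0.4382, 0.0413, 0.2509]
tcp_rot: [[-0.997, 0.08, 0.006], [0.08, 0.997, -0.001], [-0.006, -0.001, -1.0]]
wrist_force: [0.3, 0.0, -0.5]
finger_gap: 0.088
grip_force: 0.0
```

```bash
python3 - <<'E'
from h import *
f=grab_frame("wrist"); s=read_state(); t=s["position"]; print(s["time"],t,s["finger_gap"])
P=wpts(f); c=(.4983,.0363)
print("coarse rim",fitc(P,.029,.111,.12,c,.036))
p=P.reshape(-1,3); q=p[(p[:,2]>.112)&(p[:,2]<.12)&(abs(np.hypot(p[:,0]-c[0],p[:,1]-c[1])-.029)<.003)]
print("plane",np.linalg.lstsq(np.c_[q[:,:2]-c,np.ones(len(q))],q[:,2],rcond=None)[0],len(q))
S=grab_frame("side"); Q=pts(S); yaw=np.radians(-4.6); ex=np.array([np.cos(yaw),np.sin(yaw),0]); ey=np.array([-ex[1],ex[0],0])
d=Q-np.array([*c,0]); X=d@ex; Y=d@ey; Z=Q[...,2]
m=(X>.03)&(X<.18)&(abs(Y)<.05)&(Z>.11)&(Z<.30)
for z in np.arange(.11,.29,.0125):
    b=m&(Z>=z)&(Z<z+.0125)
    if b.sum(): print("arm z",round(z,3),b.sum(),"x",np.round(np.percentile(X[b],[10,50,90]),3),"y",np.round(np.percentile(Y[b],[10,50,90]),3))
v,u=np.nonzero(m); print(u.min(),u.max(),v.min(),v.max())
T=grab_frame("top"); PT=pts(T); d=PT-np.array([*c,0]); X=d@ex;Y=d@ey;Z=PT[...,2]
m=(X>.05)&(X<.2)&(abs(Y)<.05)&(Z>.2)&(Z<.3); print("top",m.sum(),np.round(np.percentile(X[m],[5,50,95]),3),np.round(np.percentile(Y[m],[5,50,95]),3),np.round(np.percentile(Z[m],[50,90,97]),3)) if m.any() else 0
cr=S["pixels"][120:240,210:330]; cv2.imwrite("pics/s5.png",cv2.resize(cr,(600,600),interpolation=cv2.INTER_CUBIC))
E
```

```text
12.4 [0.43838892 0.04118536 0.24904342] 0.08818387996167211
coarse rim (array([0.4977, 0.0372, 0.0288]), 547, array([0.1154, 0.1167]))
plane [-0.01041328  0.00049394  0.11529619] 508
arm z 0.11 61 x [0.079 0.084 0.105] y [-0.022 -0.006  0.014]
arm z 0.122 51 x [0.084 0.092 0.11 ] y [-0.018 -0.003  0.015]
arm z 0.135 17 x [0.109 0.111 0.115] y [-0.007 -0.004  0.003]
arm z 0.148 15 x [0.112 0.114 0.117] y [-0.007 -0.003  0.002]
arm z 0.16 10 x [0.113 0.117 0.12 ] y [-0.009 -0.006 -0.002]
arm z 0.172 37 x [0.102 0.105 0.107] y [-0.022 -0.004  0.015]
arm z 0.185 43 x [0.106 0.107 0.109] y [-0.026  0.001  0.025]
arm z 0.197 61 x [0.108 0.11  0.113] y [-0.028 -0.005  0.022]
arm z 0.21 59 x [0.112 0.114 0.128] y [-0.025 -0.005  0.017]
arm z 0.222 40 x [0.114 0.118 0.134] y [-0.014 -0.003  0.011]
arm z 0.235 17 x [0.131 0.133 0.137] y [-0.01  -0.005  0.003]
arm z 0.247 38 x [0.131 0.136 0.142] y [-0.012 -0.007  0.006]
265 290 148 200
top 138 [0.109 0.117 0.143] [-0.022  0.     0.024] [0.224 0.259 0.26 ]
```

View pics/s5.png

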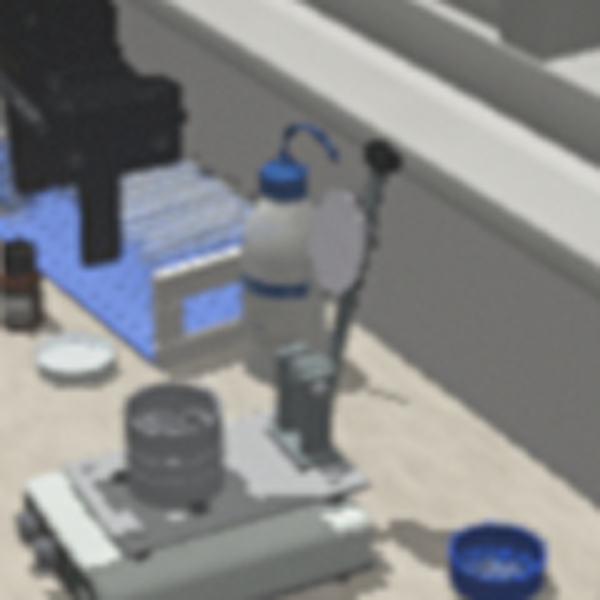

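The stack is complete: crop shows the coarse rim at (175,395), flat at z 115.3 mm. The cover is at (338,240) and the grip at (382,155). The cover face passes the pin at about 14.7° past vertical, so θ≈1.83. I'll pin down the grip and check clearance to the wash bottle spout.

```bash
python3 - <<'E'
from h import *
c=np.array([.498,.0365,0]); yaw=np.radians(-4.6); ex=np.array([np.cos(yaw),np.sin(yaw),0]); ey=np.array([-ex[1],ex[0],0])
for n in("top","side"):
    P=pts(grab_frame(n)); d=P-c; X=d@ex;Y=d@ey;Z=P[...,2]
    m=(X>.1)&(X<.18)&(abs(Y)<.03)&(Z>.243)&(Z<.28)
    print(n,"grip",m.sum(),"X",np.round(np.percentile(X[m],[5,50,95]),4),"Y",np.round(np.percentile(Y[m],[5,50,95]),4),"Z",np.round(np.percentile(Z[m],[50,95]),4))
    m=(X>.05)&(X<.25)&(Y>.03)&(Y<.16)&(Z>.1)&(Z<.4)
    if m.any(): print("near left",m.sum(),"X",np.round(np.percentile(X[m],[2,50,98]),3),"Y",np.round(np.percentile(Y[m],[2,50,98]),3),"Z",np.round(np.percentile(Z[m],[2,50,98]),3))
s=read_state(); t=s["position"]
pin=np.array([.088,.1155])
for th in(1.83,1.5,1.2,.9,.6,.3,0):
    g=pin+.142*np.array([-np.cos(th),np.sin(th)])+.018*np.array([np.sin(th),np.cos(th)])
    w=c+g[0]*ex; print(th,np.round(g,4),"tool",tool([w[0]-t[0],w[1]-t[1],g[1]-.012-t[2]]))
E
```

```text
top grip 41 X [0.1314 0.1375 0.1455] Y [-0.0104 -0.0011  0.0114] Z [0.256  0.2622]
near left 465 X [0.187 0.23  0.249] Y [0.033 0.102 0.159] Z [0.18  0.201 0.208]
side grip 44 X [0.1309 0.1354 0.1439] Y [-0.0129 -0.0087  0.0069] Z [0.2529 0.2584]
near left 299 X [0.171 0.221 0.249] Y [0.033 0.091 0.159] Z [0.112 0.201 0.204]
1.83 [0.1418 0.2481] tool [-2.017e-01  2.000e-04  1.030e-02]
1.5 [0.0959 0.2584] tool [-1.558e-01  2.000e-04  1.000e-04]
1.2 [0.0533 0.2544] tool [-0.1132  0.0002  0.0043]
0.9 [0.0138 0.2379] tool [-0.0737  0.0002  0.0208]
0.6 [-0.019   0.2105] tool [-0.0409  0.0002  0.0483]
0.3 [-0.0423  0.1747] tool [-0.0177  0.0001  0.0842]
0 [-0.054   0.1335] tool [-6.100e-03  1.000e-04  1.254e-01]
```

Clear: everything nearby is below z 0.21. The grip centre is at about shaker (0.139, 0, 0.249). Going over it with the fingers partly open.

>>> drive_tool:
  delta_pos:
    - [0,0,-0.04]
    - [-0.05,0,-0.04]
    - [-0.1,0,-0.04]
    - [-0.15,0,-0.04]
    - [-0.199,0,-0.04]
    - [-0.199,0,-0.04]
    - [-0.199,0,-0.02]
    - [-0.199,0,0.0]
    - [-0.199,0,0.011]
    - [-0.199,0,0.011]
    - [-0.199,0,0.011]
  turn:
    - [0,0,0]
    - [0,0,0]
    - [0,0,0]
    - [0,0,0]
    - [0,0,0]
    - [0,0,0]
    - [0,0,0]
    - [0,0,0]
    - [0,0,0]
    - [0,0,0]
    - [0,0,0]
  gripper: [0.6,0.6,0.6,0.6,0.6,0.6,0.6,0.6,0.6,0.6,0.6]

```text
time: 13.98
position: [0.6368, 0.0252, 0.2381]
tcp_rot: [[-0.997, 0.08, 0.001], [0.08, 0.997, -0.0], [-0.001, -0.0, -1.0]]
wrist_force: [0.0, -0.5, 0.2]
finger_gap: 0.0527
grip_force: 0.0
```

```bash
python3 - <<'E'
from h import *
S=grab_frame("side"); s=read_state(); print(s["time"],s["position"],np.round(s["tcp_rot"],3).tolist(),s["finger_gap"],s["wrist_force"])
cv2.imwrite("pics/s6.png",cv2.resize(S["pixels"][100:220,220:340],(600,600),interpolation=cv2.INTER_CUBIC))
E
```

```text
14.025 [0.6368403  0.02521    0.23811148] [[-0.997, 0.08, 0.001], [0.08, 0.997, -0.0], [-0.001, -0.0, -1.0]] 0.0529081459093151 [-0.41610454 -0.68156444 -0.07721569]
```

View pics/s6.png

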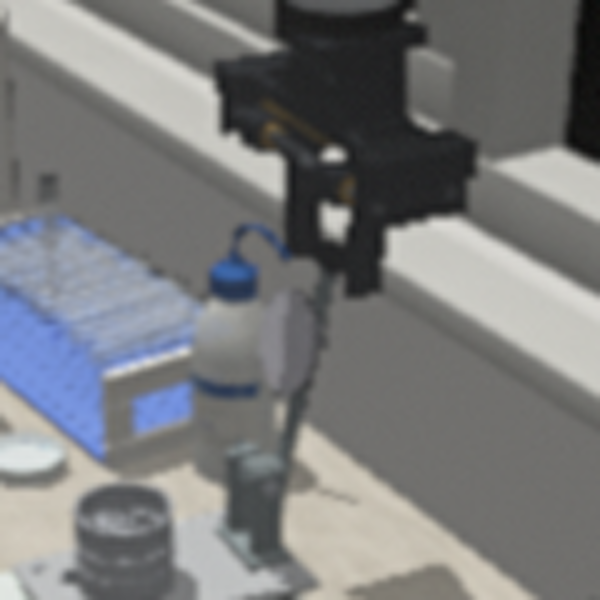

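The fingers straddle the grip at about (333,260), with the left finger at (300,215) and the right at (365,245). Closing.

>>> drive_tool:
  delta_pos:
    - [0,0,0]
    - [0,0,0]
    - [0,0,0]
    - [0,0,0]
    - [0,0,0]
  turn:
    - [0,0,0]
    - [0,0,0]
    - [0,0,0]
    - [0,0,0]
    - [0,0,0]
  gripper: [0.2,0.2,0.2,0.2,0.2]

```text
time: 14.65
position: [0.6367, 0.0251, 0.2373]
tcp_rot: [[-0.997, 0.08, 0.0], [0.08, 0.997, -0.0], [-0.0, -0.0, -1.0]]
wrist_force: [-0.6, -0.7, 0.5]
finger_gap: 0.0232
grip_force: 30.0
```

Gap of 23 mm matches the roller length. Swinging the first part along the arc.

>>> drive_tool:
  delta_pos:
    - [0.0075,0,-0.0027]
    - [0.0156,0,-0.0051]
    - [0.0297,0,-0.008]
    - [0.0439,0,-0.0095]
    - [0.0582,0,-0.0096]
    - [0.0725,0,-0.0082]
    - [0.0865,0,-0.0055]
    - [0.0865,0,-0.0055]
  turn:
    - [0,0,0]
    - [0,0,0]
    - [0,0,0]
    - [0,0,0]
    - [0,0,0]
    - [0,0,0]
    - [0,0,0]
    - [0,0,0]
  gripper: [0.2,0.2,0.2,0.2,0.2,0.2,0.2,0.2]

```text
time: 15.65
position: [0.549, 0.0317, 0.2423]
tcp_rot: [[-0.997, 0.08, -0.002], [0.08, 0.997, -0.001], [0.002, -0.001, -1.0]]
wrist_force: [0.6, -4.7, -4.0]
finger_gap: 0.0235
grip_force: 30.0
```

>>> drive_tool:
  delta_pos:
    - [0.0137,-0.0003,0.0041]
    - [0.0269,-0.0005,0.0097]
    - [0.0395,-0.0005,0.0165]
    - [0.0513,-0.0005,0.0245]
    - [0.0623,-0.0005,0.0336]
    - [0.0723,-0.0005,0.0439]
    - [0.0813,-0.0005,0.055]
    - [0.0891,-0.0005,0.067]
    - [0.0891,-0.0005,0.067]
  turn:
    - [0,0,0]
    - [0,0,0]
    - [0,0,0]
    - [0,0,0]
    - [0,0,0]
    - [0,0,0]
    - [0,0,0]
    - [0,0,0]
    - [0,0,0]
  gripper: [0.2,0.2,0.2,0.2,0.2,0.2,0.2,0.2,0.2]

```text
time: 16.77
position: [0.4603, 0.0385, 0.1755]
tcp_rot: [[-0.997, 0.08, -0.001], [0.08, 0.997, -0.001], [0.001, -0.001, -1.0]]
wrist_force: [-2.8, -5.0, -0.9]
finger_gap: 0.0238
grip_force: 30.0
```

>>> drive_tool:
  delta_pos:
    - [0.0034,0,0.006]
    - [0.0065,0,0.0127]
    - [0.0093,0,0.0193]
    - [0.0118,0,0.0261]
    - [0.0139,0,0.033]
    - [0.0157,0,0.0398]
    - [0.0166,0,0.044]
    - [0.0171,0,0.0468]
    - [0.0171,0,0.0468]
  turn:
    - [0,0,0]
    - [0,0,0]
    - [0,0,0]
    - [0,0,0]
    - [0,0,0]
    - [0,0,0]
    - [0,0,0]
    - [0,0,0]
    - [0,0,0]
  gripper: [0.2,0.2,0.2,0.2,0.2,0.2,0.2,0.2,0.2]

```text
time: 17.9
position: [0.4435, 0.0398, 0.129]
tcp_rot: [[-0.997, 0.08, -0.001], [0.08, 0.997, -0.001], [0.001, -0.001, -1.0]]
wrist_force: [-2.1, -6.3, -0.8]
finger_gap: 0.0237
grip_force: 30.0
```

```bash
python3 - <<'E'
from h import *
S=grab_frame("side"); P=pts(S); s=read_state(); print(s["time"],s["position"],s["wrist_force"])
c=np.array([.498,.0365,0]); yaw=np.radians(-4.6); ex=np.array([np.cos(yaw),np.sin(yaw),0]); ey=np.array([-ex[1],ex[0],0])
d=P-c; X=d@ex;Y=d@ey;Z=P[...,2]
for a,b in((-.035,-.02),(-.02,0),(0,.02),(.02,.035)):
    m=(X>a)&(X<b)&(Y<-.012)&(Y>-.034)&(Z>.113)&(Z<.14); print(a,m.sum(),np.round(np.percentile(Z[m],[10,50,90]),4) if m.any() else "")
E
```

```text
17.95 [0.44348073 0.03978083 0.12900689] [-2.09346049 -6.77007688 -1.21537309]
-0.035 9 [0.1163 0.1255 0.1271]
-0.02 48 [0.1146 0.1272 0.1301]
0 37 [0.1152 0.1261 0.1296]
0.02 10 [0.1144 0.1243 0.1275]
```

>>> drive_tool:
  delta_pos:
    - [0.0002,0,0.001]
    - [0.0004,0,0.002]
    - [0.0006,0,0.003]
    - [0.0008,0,0.004]
    - [0.0009,0,0.005]
    - [0.001,0,0.006]
    - [0.001,0,0.006]
  turn:
    - [0,0,0]
    - [0,0,0]
    - [0,0,0]
    - [0,0,0]
    - [0,0,0]
    - [0,0,0]
    - [0,0,0]
  gripper: [0.2,0.2,0.2,0.2,0.2,0.2,0.2]

```text
time: 18.82
position: [0.4426, 0.0398, 0.1232]
tcp_rot: [[-0.997, 0.08, -0.001], [0.08, 0.997, -0.001], [0.001, -0.001, -1.0]]
wrist_force: [-2.6, -5.7, 1.0]
finger_gap: 0.0236
grip_force: 30.0
```

>>> drive_tool:
  delta_pos:
    - [0,0,0.0006]
    - [0,0,0.0012]
    - [0,0,0.0018]
    - [0,0,0.0018]
  turn:
    - [0,0,0]
    - [0,0,0]
    - [0,0,0]
    - [0,0,0]
  gripper: [0.2,0.2,0.2,0.2]

```text
time: 19.32
position: [0.4424, 0.0399, 0.1214]
tcp_rot: [[-0.997, 0.08, -0.002], [0.08, 0.997, -0.001], [0.002, -0.001, -1.0]]
wrist_force: [-4.6, -6.1, 1.1]
finger_gap: 0.0235
grip_force: 30.0
```

>>> drive_tool:
  delta_pos:
    - [0,0,0.0005]
    - [0,0,0.001]
    - [0,0,0.0012]
    - [0,0,0.0012]
  turn:
    - [0,0,0]
    - [0,0,0]
    - [0,0,0]
    - [0,0,0]
  gripper: [0.2,0.2,0.2,0.2]

```text
time: 19.82
position: [0.4422, 0.0399, 0.1202]
tcp_rot: [[-0.997, 0.08, -0.002], [0.08, 0.997, -0.001], [0.002, -0.001, -1.0]]
wrist_force: [-5.4, -6.0, 2.6]
finger_gap: 0.0238
grip_force: 30.0
```

>>> drive_tool:
  delta_pos:
    - [0,0,0.0005]
    - [0,0,0.001]
    - [0,0,0.001]
  turn:
    - [0,0,0]
    - [0,0,0]
    - [0,0,0]
  gripper: [0.2,0.2,0.2]

```text
time: 20.2
position: [0.4422, 0.0399, 0.1196]
tcp_rot: [[-0.997, 0.08, -0.002], [0.08, 0.997, -0.001], [0.002, -0.001, -1.0]]
wrist_force: [-7.6, -7.2, 7.9]
finger_gap: 0.0236
grip_force: 30.0
```

```bash
python3 - <<'E'
from h import *
S=grab_frame("side"); P=pts(S); s=read_state(); print(s["time"],s["position"],s["wrist_force"])
c=np.array([.498,.0365,0]); yaw=np.radians(-4.6); ex=np.array([np.cos(yaw),np.sin(yaw),0]); ey=np.array([-ex[1],ex[0],0])
d=P-c; X=d@ex;Y=d@ey;Z=P[...,2]
for a,b in((-.035,-.02),(-.02,0),(0,.02),(.02,.035)):
    m=(X>a)&(X<b)&(Y<-.012)&(Y>-.034)&(Z>.113)&(Z<.14); print(a,m.sum(),np.round(np.percentile(Z[m],[10,50,90]),4) if m.any() else "")
cv2.imwrite("pics/s7.png",cv2.resize(S["pixels"][150:250,200:300],(600,600),interpolation=cv2.INTER_CUBIC))
E
```

```text
20.25 [0.44217086 0.03988745 0.11956324] [-6.77097817 -6.26163913  7.4798632 ]
-0.035 11 [0.1162 0.1189 0.1223]
-0.02 38 [0.1156 0.1213 0.1243]
0 32 [0.1174 0.121  0.1237]
0.02 8 [0.1183 0.1198 0.1213]
```

View pics/s7.png

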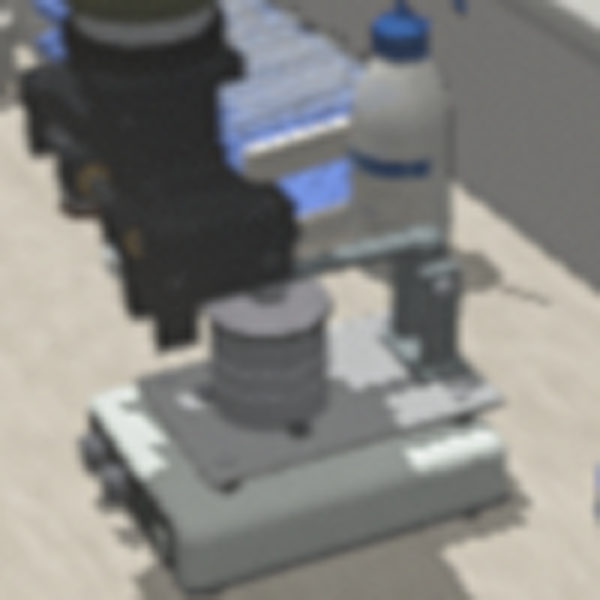

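The picture shows the cover lying on the coarse rim at (270,305) with the arm bar level. Contact force rose to 8 N over the last half millimetre, so it is closed. Release and rise.

>>> drive_tool:
  delta_pos:
    - [0,0,0]
    - [0,0,0]
    - [0,0,0]
    - [0,0,-0.02]
    - [0,0,-0.06]
    - [0.03,0,-0.11]
    - [0.08,0,-0.13]
    - [0.13,0,-0.13]
    - [0.13,0,-0.13]
  turn:
    - [0,0,0]
    - [0,0,0]
    - [0,0,0]
    - [0,0,0]
    - [0,0,0]
    - [0,0,0]
    - [0,0,0]
    - [0,0,0]
    - [0,0,0]
  gripper: [0.6,0.6,0.6,0.6,0.6,0.6,0.6,0.6,0.6]

```text
time: 21.38
position: [0.3121, 0.0511, 0.2493]
tcp_rot: [[-0.997, 0.08, 0.002], [0.08, 0.997, -0.0], [-0.002, -0.0, -1.0]]
wrist_force: [0.0, 0.1, -0.2]
finger_gap: 0.0528
grip_force: 0.0
```

```bash
python3 - <<'E'
from h import *
c=np.array([.498,.0365,0]); yaw=np.radians(-4.6); ex=np.array([np.cos(yaw),np.sin(yaw),0]); ey=np.array([-ex[1],ex[0],0])
s=read_state(); print(s["time"],s["position"],s["wrist_force"],s["finger_gap"])
for n in("top","side"):
    S=grab_frame(n); P=pts(S); d=P-c; X=d@ex;Y=d@ey;Z=P[...,2]
    m=(np.hypot(X,Y)<.03)&(abs(Y)>.011)&(Z>.112)&(Z<.13)
    print(n,"cover plane",np.round(np.linalg.lstsq(np.c_[X[m],Y[m],np.ones(m.sum())],Z[m],rcond=None)[0],4),m.sum())
    m=(X>-.07)&(X<-.04)&(abs(Y)<.015)&(Z>.12)&(Z<.2)
    if m.any(): print("grip",m.sum(),np.round([np.median(X[m]),np.median(Y[m]),np.percentile(Z[m],90)],4))
cv2.imwrite("pics/s8.png",cv2.resize(S["pixels"][150:250,200:300],(600,600),interpolation=cv2.INTER_CUBIC))
E
```

```text
21.375 [0.31210083 0.05114688 0.24927457] [ 0.03925856  0.10703309 -0.19848326] 0.052845505641177425
top cover plane [ 0.0238 -0.0164  0.1224] 123
grip 38 [-0.0522 -0.0019  0.1439]
side cover plane [0.0651 0.2737 0.126 ] 76
grip 53 [-0.054  -0.008   0.1417]
```

View pics/s8.png

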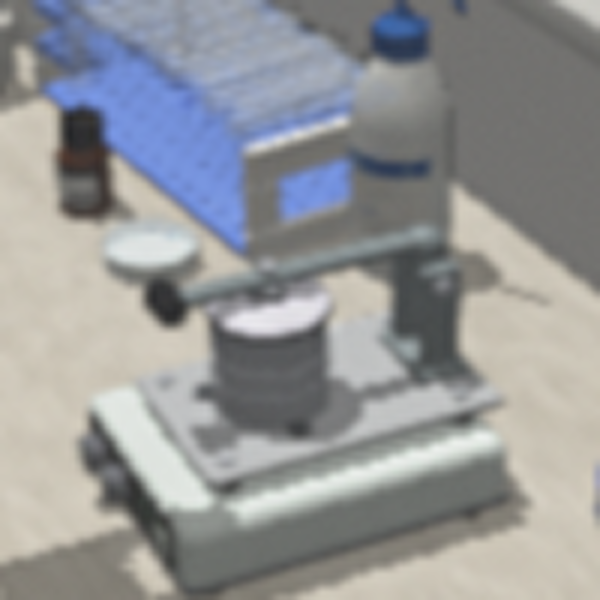

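The picture shows the arm level and released, with the cover flat on the stack at (270,305). The grip at (165,298) has its top at about 0.142–0.144 m, against 0.1425 expected. The robot is clear, so I'm handing in.

```bash
python3 -c "
from rig import hand_in; print(hand_in())"
```

```text
the job is handed in; nothing more can be done
None
```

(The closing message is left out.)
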